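Shut freshly painted wagons in the drying box and lock on its filter

ROBOT

A 7-joint arm with a two-finger parallel gripper is mounted at the origin on the work surface. World frame = base frame: x ahead of the robot, y to its left, z up, the work surface at z = 0. Lengths are in m, angles in degrees, forces in N, time in s.
With the tool pointing down it reaches from about 0.425 to 0.875 m from the base axis. Payload 4.7 kg.
Tool frame: the origin (TCP) lies midway between the tips of the shut fingers; the grasp point (between the pads) lies bot.tcp_to_grasp behind it (bot.tcp_to_grasp is the distance from the TCP to the grasp point, in m); z points along the fingers, y is the line along which they close (so a half turn about z gives the same grasp; the last joint's range is limited). The gripper opens to 87 mm and grips with 3 to 60 N. Pads are 19 mm wide; open, the fingers measure 117 mm over their backs; the gripper's body (75 mm by 190 mm) begins 51 mm behind the grasp point.
Start: joints at [68.474, 18.392, -4.016, 83.108, 1.295, 78.541, -3.26], TCP at [0.247, -0.601, 0.223] pointing down, gripper open.
Joint ranges: [-163.93, 163.93], [-17.29, 119.83], [-79.2, 71.16], [3.27, 140.29], [-89.18, 269.18], [5.43, 117.66], [-154.24, 154.24]. Speed limits (degrees/s): [147.25, 147.25, 180, 180, 180, 180, 180].

INTERFACE

Orientations are given as a 3x3 rotation matrix whose columns are the frame's x, y, z axes.
In Python, from plant import sensors, capture, camera_info, ticket, bot gives the robot as it stands.
- The arm moves only by the shell command python3 -m pendant 'ROWS'. ROWS is JSON, a list of rows, each a list of 5 numbers: the shift along the world's x, y, z in cm, then the turn about the world's z in rad, then the finger opening in cm, from 0 to 8.7. In form: [[tx, ty, tz, spin, jaw], ...]. A call has 1 to 10 rows; each row is the pose to reach, as a shift and turn from the pose commanded when the call began; what a row does not reach only later rows make up. A row lasts 1/12 s, in which the tool goes at most 41.7 mm and 7.16 degrees, less where a joint would pass 70% of its speed; a pose out of reach is approached as far as the arm can. A call with a gripper value outside its range is refused whole. The fingers move at their own pace and stop on an object; the grip force is fixed at half the most. Time passes only in rows, so rows that repeat a pose let the fingers close. It gives the time, the measured TCP pose, the force, the opening and the grip force at its end, in the units of the state.
- sensors.state(): the state, without advancing time (a new reading comes with each control period).
- capture(name): name is "scene" or "top"; returns (picture, depth): 400x640x3 uint8, red, green, blue; 400x640 float32, m along the optical axis (not along the pixel's ray), 0 where there is no reading.
- camera_info(name): a dict with "fx", "fy", "cx", "cy" (pixels), "D" ([k1, k2, p1, p2, k3] as OpenCV has them; the pictures are not rectified), "extrinsics" (4x4, takes a point from world to camera coordinates). Camera axes: x right, y down, z forward; pixel columns grow to the right and rows downward; lengths in m; the calibration is good to about 2 mm. A picture is of the moment at which its call begins. camera_info takes no time and is no camera call.
- ticket.sign_off(): hands the job in; it is judged then, once.
The state is a dict: "time_s": time; "joint_pos": joint angles; "dq": joint speeds; "joint_efforts": joint torques, N m; "eef_pos": TCP position; "orientation": TCP orientation; "contact_force": force on the tool from outside, world axes, zero at the start; "moment": the same for the moment, N m; "finger_gap": opening from 0.0 (shut) to 1.0 (fully open); "finger_force": force on a finger pad.
Only numpy, scipy, OpenCV 4.12 (cv2) and the standard library are available. Lean on these libraries where they do the work, as an engineer would, in place of code of your own. Each camera call takes 0.05 s, during which the arm holds its last target. There are 200 camera calls.

TASK

Stand every freshly painted wagon upright on the floor of the open drying box. When all are in, fold the amber cover down and leave it about 30 degrees short of closed so that it draws air; after that set the filter coupler fully home on the grooved vent adapter beside the box with its cam arms still raised, then lock it by swinging its two brass cam arms down together, all the way, never one fully down while the other is still up. Leave the paint jar, the brush pot and the yellow locomotive where they are.

Things in the scene. Friction and masses are not known exactly. Their poses are not given: they have to be found in the camera images.
- box_in (a point): Centre of the inner floor of the white open drying box, fixed to the table at a varying place and turn. x points to the hinge side (away from the robot), y along the box, z up. Inside 150 mm (x) by 270 mm (y); walls 5 mm thick, 45 mm above this floor, which is 5 mm above the table. Holds four wagons side by side, each lengthwise along x, about 63 mm apart.
- cover (a joint): Angle of the amber see-through cover (160 x 280 x 6 mm) about its hinge on the box's far (+x) top edge: 0 is closed, flat on the box; it starts standing open near 1.45 to 1.75 rad, limit 1.9. The hinge is stiff and the cover stays wherever it is left; moving it takes about 4 N at the handle.
- cover_hinge (a point): Middle of the cover's hinge line, on the box's far top edge, 50 mm above the table. The hinge line runs along y of this frame, which turns with the cover: its -x axis runs up the panel from the hinge to the free edge.
- cover_handle (a point): Middle of the dark bar handle on the cover's outer face (top face when closed): a round bar 11 mm thick and 100 mm long parallel to the hinge line, standing 35 mm off the face, 130 mm from the hinge, 30 mm from the free edge.
- vent_seat (a point): On the axis of the upright aluminium vent adapter, at the shoulder (58 mm wide) where the coupler's mouth rests, 80 mm above the table. The adapter rises 49 mm above it, 46 mm thick, 37 mm groove, chamfered top; below is a white block 90 x 90 x 45 mm. Fixed to the box, 210 mm from its centre on its -y side, axes as box_in. Only with its arms along x does the coupler clear box and cover.
- filter_mid (a point): Centre of the filter coupler: green and white cylinder 57 mm across, 74 mm high, 0.36 kg, mouth down; this point is 37 mm above its mouth rim. Bore 49 mm, 50 mm deep, slides freely over the adapter. z up; its brass cam arms lie along its +x (cam_a) and -x (cam_b), so grip it across its y. Seated, this point is 37 mm above vent_seat.
- cam_a (a joint): Angle of the brass cam arm on the coupler's +x side: 0 level, negative raised (starts -0.5 to -0.2), 1.57 hanging straight down, locked. Pivot 32 mm from the coupler's axis, 34 mm above its mouth; arm 60 mm long plus ring end to 74 mm, 14 mm wide, 7 mm thick. Friction about 0.07 N m: stays where left. Locked, the outer faces of the two arms are 71 mm apart.
- cam_b (a joint): The same for the cam arm on the coupler's -x side.
- cam_a_tip (a point): Point 60 mm from the pivot along cam arm a.
- cam_b_tip (a point): Point 60 mm from the pivot along cam arm b.
- wagon1_mid (a point): A model railway box wagon in fresh red paint, 106 mm long (its x), 34 mm wide (its y), 46 mm high, 0.11 kg, standing on its wheels; this point is its centre, 23 mm above its wheels' underside. Flat firm sides from 12 to 44 mm up, to be gripped across its width. May be absent. Now and then it may get knocked aside.
- wagon2_mid (a point): A model railway box wagon in fresh yellow paint, 106 mm long (its x), 34 mm wide (its y), 46 mm high, 0.11 kg, standing on its wheels; this point is its centre, 23 mm above its wheels' underside. Flat firm sides from 12 to 44 mm up, to be gripped across its width. May be absent. Now and then it may get knocked aside.
- wagon3_mid (a point): A model railway box wagon in fresh brown paint, 106 mm long (its x), 34 mm wide (its y), 46 mm high, 0.11 kg, standing on its wheels; this point is its centre, 23 mm above its wheels' underside. Flat firm sides from 12 to 44 mm up, to be gripped across its width. May be absent. Now and then it may get knocked aside.
- wagon4_mid (a point): A model railway box wagon in fresh blue paint, 106 mm long (its x), 34 mm wide (its y), 46 mm high, 0.11 kg, standing on its wheels; this point is its centre, 23 mm above its wheels' underside. Flat firm sides from 12 to 44 mm up, to be gripped across its width. May be absent. Now and then it may get knocked aside.
- jar: Bystander: blue paint jar with white lid, 54 mm across, 75 mm high; origin under its centre. Leave alone.
- brushes: Bystander: black pot of brushes, 70 mm across, 160 mm high with the brushes; origin under its centre. Leave alone.
- loco: Bystander: yellow locomotive model on a dark plinth, 50 x 160 mm, 62 mm high; origin under its centre. Leave alone.
- filter: The filter coupler as a whole (see filter_mid); origin at the centre of its mouth rim.
Things that resemble listed ones, but are neither listed nor needed, are in the scene too. What is shaped like the part that bears wagon4_mid but green or pink is not meant.

How it is judged:
By the outcome, as a careful person would: the job done as asked, in the order asked, and still so for the second after the job is handed in, with the robot touching nothing.
Of wagon1, wagon2, wagon3, wagon4 only 2 to 4 are there at a start; the rules pass over those that are not, and their reading is None.
At some moment in a run one of wagon1, wagon2, wagon3, wagon4 may be knocked a few centimetres aside while the robot is not near it.
It also fails if it takes over 210 s, if anything falls off the work surface, if the arm or the gripper's body presses on something with over 40 N, if the wrist force passes 120 N, or if a joint passes its speed limit or range.

## Working session

There is one attempt and no reset: what is moved stays moved. The work goes in short steps, Python scripts to look and compute and a shell command to move; the robot and the scene stay as the last step left them, time stands still between calls to the robot, and variables do not carry over. Pictures are saved under pics/ and viewed, at most 14 in all, crops included, and the job is handed in when it is done.

```bash
ls; mkdir -p pics; cat > h.py <<'E'
import numpy as np, cv2
from plant import sensors, capture, camera_info, ticket, bot
def cloud(name):
    pic,dep=capture(name); c=camera_info(name)
    K=np.array([[c['fx'],0,c['cx']],[0,c['fy'],c['cy']],[0,0,1.]]);D=np.array(c['D'],float)
    H,W=dep.shape; v,u=np.mgrid[:H,:W]
    p=cv2.undistortPoints(np.stack([u,v],-1).reshape(-1,1,2).astype(float),K,D).reshape(H,W,2)
    X=np.dstack([p*dep[...,None],dep]); E=np.array(c['extrinsics'])
    P=(X-E[:3,3])@E[:3,:3]; P[dep==0]=np.nan
    return pic,P
def save(n,pic): cv2.imwrite('pics/'+n,pic[...,::-1])
E
python3 - <<'E'
from h import *
s=sensors.state();print(s['eef_pos'],s['orientation'],s['contact_force'],s['finger_gap'],bot.tcp_to_grasp,s['time_s'])
for n in('scene','top'):
    pic,P=cloud(n);save(n+'0.png',pic);np.savez(n+'0.npz',pic=pic,P=P)
    print(n,np.linalg.inv(np.array(camera_info(n)['extrinsics'])).round(3))
E
```

```text
pics
[ 0.24673028 -0.60075135  0.22147077] [[ 9.24981710e-01  3.80010740e-01 -8.21014136e-04]
 [ 3.80011613e-01 -9.24980110e-01  1.72359297e-03]
 [-1.04437907e-04 -1.90628687e-03 -9.99998178e-01]] [-0.12353781 -0.52545753  0.84624957] 0.997568387439302 0.0187 0.0
scene [[ 0.648  0.556 -0.52   1.13 ]
 [ 0.762 -0.461  0.455 -0.601]
 [ 0.013 -0.691 -0.723  0.877]
 [ 0.     0.     0.     1.   ]]
top [[ 0.019 -0.992  0.123  0.397]
 [-1.    -0.02  -0.005 -0.105]
 [ 0.007 -0.123 -0.992  1.478]
 [ 0.     0.     0.     1.   ]]
```

View pics/scene0.png

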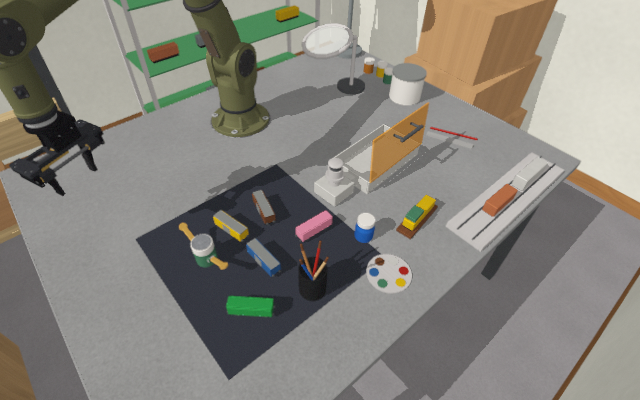

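View pics/top0.png

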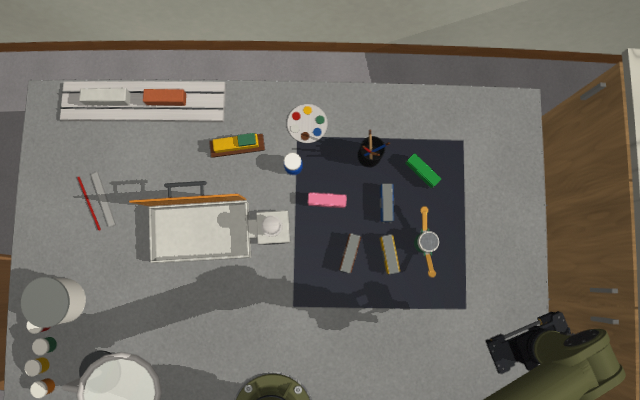

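The scene view shows yellow (230,225), brown (263,206) and blue (263,258) wagons. The lookalikes are green (250,306), pink (314,226), an orange block on the track tray (500,200) and blocks on the shelf. The coupler is at (203,250), the adapter at (335,175) and the cover at (400,140). I'll take a close crop and measure.

```bash
cat >> h.py <<'E'
def blobs(P,lo,hi,box=(0.2,0.95,-0.75,0.75),minpx=40):
    m=((P[...,2]>lo)&(P[...,2]<hi)&(P[...,0]>box[0])&(P[...,0]<box[1])&(P[...,1]>box[2])&(P[...,1]<box[3])).astype(np.uint8)
    n,L,st,c=cv2.connectedComponentsWithStats(m,connectivity=4)
    for i in range(1,n):
        if st[i,4]<minpx: continue
        q=P[L==i]; (cx,cy),(w,h),a=cv2.minAreaRect((q[:,:2]*1000).astype(np.float32))
        if w<h: w,h,a=h,w,a+90
        print('px',c[i].round(),'ctr %.1f %.1f mm size %.0f x %.0f long-ang %.1f'%(cx,cy,w,h,(a+90)%180-90),'z90 %.1f'%(np.percentile(q[:,2],90)*1000),'n',st[i,4])
E
python3 - <<'E'
from h import *
t=np.load('top0.npz');s=np.load('scene0.npz')
print('top');blobs(t['P'],.03,.3)
print('top vent');blobs(t['P'],.115,.2,(0.3,.7,-.1,.2),5)
print('scene');blobs(s['P'],.03,.3)
print('scene roofs');blobs(s['P'],.042,.05)
a=cv2.resize(s['pic'][120:320,150:450],(800,533),interpolation=cv2.INTER_CUBIC);save('crop1.png',a)
E
```

```text
top
px [104.  96.] ctr 900.0 518.3 mm size 144 x 44 long-ang 89.9 z90 76.1 n 827
px [164.  97.] ctr 899.8 339.2 mm size 120 x 42 long-ang -89.4 z90 71.5 n 682
px [372. 149.] ctr 746.5 -265.5 mm size 72 x 67 long-ang -26.7 z90 135.8 n 457
px [235. 142.] ctr 768.5 126.3 mm size 131 x 38 long-ang -81.4 z90 63.3 n 630
px [293. 163.] ctr 708.0 -44.4 mm size 51 x 50 long-ang -18.2 z90 78.7 n 314
px [423. 170.] ctr 699.2 -418.9 mm size 106 x 39 long-ang 45.3 z90 49.7 n 478
px [223. 217.] ctr 531.5 163.5 mm size 396 x 199 long-ang -85.3 z90 199.4 n 2968
px [387. 202.] ctr 602.3 -313.1 mm size 107 x 32 long-ang 0.7 z90 49.5 n 435
px [327. 200.] ctr 607.2 -143.1 mm size 108 x 36 long-ang 86.1 z90 49.5 n 470
px [427. 242.] ctr 491.9 -424.5 mm size 191 x 57 long-ang -4.7 z90 77.2 n 701
px [350. 253.] ctr 456.1 -210.5 mm size 108 x 36 long-ang -13.9 z90 49.3 n 475
px [390. 254.] ctr 454.5 -320.8 mm size 108 x 37 long-ang 12.1 z90 50.0 n 475
px [ 49. 303.] ctr 283.4 622.8 mm size 170 x 140 long-ang -9.6 z90 122.9 n 2558
top vent
px [201. 186.] ctr 609.6 187.1 mm size 38 x 24 long-ang 1.6 z90 190.4
[... 1420 characters left out ...]
6 n 44
px [334. 186.] ctr 524.5 8.8 mm size 92 x 91 long-ang -85.2 z90 47.8 n 383
px [263. 204.] ctr 454.6 -210.2 mm size 110 x 34 long-ang -14.2 z90 48.0 n 313
px [422. 208.] ctr 768.5 126.5 mm size 132 x 36 long-ang -80.4 z90 49.4 n 214
px [230. 222.] ctr 453.8 -323.7 mm size 111 x 35 long-ang 10.8 z90 48.2 n 354
px [313. 223.] ctr 606.1 -142.0 mm size 109 x 36 long-ang 88.0 z90 48.2 n 353
px [362. 231.] ctr 713.0 -59.5 mm size 50 x 22 long-ang 12.0 z90 49.3 n 49
px [262. 254.] ctr 601.0 -315.3 mm size 109 x 35 long-ang 0.4 z90 48.2 n 438
px [312. 290.] ctr 766.1 -285.1 mm size 56 x 16 long-ang 46.4 z90 49.5 n 44
px [249. 303.] ctr 698.6 -419.6 mm size 106 x 34 long-ang 46.0 z90 48.4 n 550
```

View pics/crop1.png

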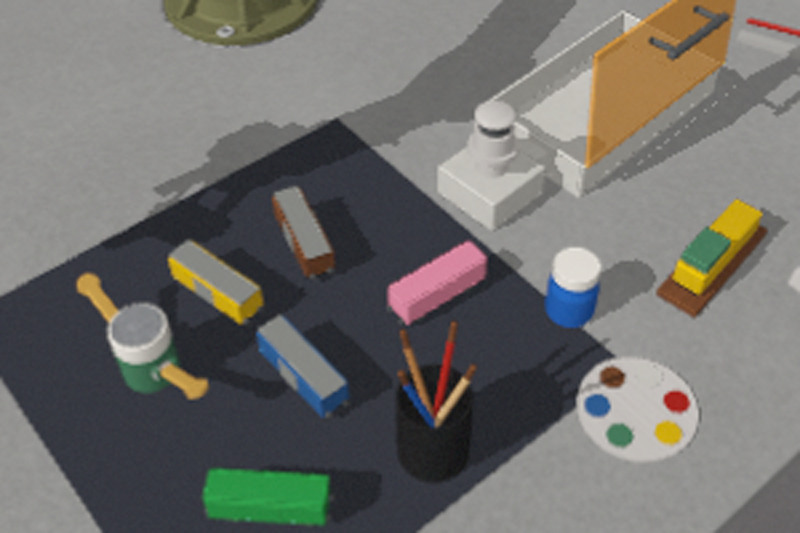

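The choice is clear. Wagons 2 (yellow), 3 (brown) and 4 (blue) have grey roofs and door panels, wagon 1 (red) is absent, and the green, pink and tray blocks are decoys. I'll fetch yellow first.

```bash
python3 -m pendant '[[20.7,27.9,-7,-0.185,8.7],[20.7,27.9,-7,-0.185,8.7],[20.7,27.9,-7,-0.185,8.7],[20.7,27.9,-7,-0.185,8.7],[20.7,27.9,-7,-0.185,8.7],[20.7,27.9,-7,-0.185,8.7],[20.7,27.9,-7,-0.185,8.7],[20.7,27.9,-7,-0.185,8.7],[20.7,27.9,-7,-0.185,8.7],[20.7,27.9,-7,-0.185,8.7]]'
```

```text
time_s: 0.93
eef_pos: [0.4573, -0.3151, 0.1512]
orientation: [[0.977, 0.213, -0.0], [0.213, -0.977, 0.004], [0.001, -0.004, -1.0]]
contact_force: [-1.0, -0.1, 1.0]
finger_gap: 0.997
finger_force: 0.0
```

```bash
python3 - <<'E'
from h import *
pic,P=cloud('scene');blobs(P,.03,.055,(.4,.66,-.45,-.1))
pic,P=cloud('top');blobs(P,.03,.055,(.4,.66,-.45,-.1))
s=sensors.state();print(s['eef_pos'],s['time_s'])
E
```

```text
px [263. 205.] ctr 454.9 -210.5 mm size 112 x 35 long-ang -13.8 z90 48.0 n 372
px [230. 224.] ctr 455.3 -323.8 mm size 107 x 37 long-ang 12.8 z90 47.6 n 438
px [312. 225.] ctr 606.3 -148.5 mm size 97 x 38 long-ang 88.9 z90 47.9 n 422
px [190. 236.] ctr 432.4 -433.3 mm size 20 x 14 long-ang 16.7 z90 53.6 n 41
px [262. 255.] ctr 602.0 -315.0 mm size 108 x 35 long-ang 1.9 z90 47.7 n 534
px [210. 257.] ctr 531.9 -425.0 mm size 57 x 50 long-ang -1.0 z90 51.5 n 175
px [387. 202.] ctr 602.5 -312.7 mm size 107 x 33 long-ang 0.3 z90 49.2 n 434
px [329. 200.] ctr 606.6 -148.5 mm size 97 x 36 long-ang 85.7 z90 49.5 n 429
px [350. 253.] ctr 456.2 -210.7 mm size 108 x 35 long-ang -14.0 z90 49.7 n 473
[ 0.45407055 -0.32139192  0.15206717] 1.0333
```

```bash
python3 -m pendant '[[0.1,-0.1,-4,0,8.7],[0.1,-0.1,-8,0,8.7],[0.1,-0.1,-11,0,8.7],[0.1,-0.1,-13.5,0,8.7],[0.1,-0.1,-13.5,0,8.7],[0.1,-0.1,-13.5,0,2],[0.1,-0.1,-13.5,0,2],[0.1,-0.1,-13.5,0,2],[0.1,-0.1,-13.5,0,2],[0.1,-0.1,-13.5,0,2]]'; python3 -m pendant '[[0,0,0,0,2],[0,0,0,0,2],[0,0,0,0,2],[0,0,0,0,2],[0,0,3,0,2],[0,0,7,0,2],[0,0,11,0,2],[0,0,15,0,2],[0,0,18,0,2],[0,0,18,0,2]]'
```

```text
time_s: 1.87
eef_pos: [0.4559, -0.3241, 0.0193]
orientation: [[0.979, 0.203, 0.002], [0.203, -0.979, -0.002], [0.002, 0.002, -1.0]]
contact_force: [-0.2, -0.3, 0.2]
finger_gap: 0.707
finger_force: 0.0
time_s: 2.7
eef_pos: [0.4584, -0.3253, 0.2052]
orientation: [[0.979, 0.203, 0.01], [0.203, -0.979, -0.007], [0.008, 0.009, -1.0]]
contact_force: [1.1, -0.8, -2.1]
finger_gap: 0.389
finger_force: 30.0
```

```bash
python3 -m pendant '[[0.5,3,0,0,2],[0.8,6,0,0,2],[1,10,0,0,2],[1.2,14,0,-0.03,2],[1.5,18,0,-0.06,2],[1.8,22,0,-0.09,2],[2.2,26,0,-0.12,2],[2.5,30,0,-0.12,2],[2.8,34,0,-0.12,2],[3,38,0,-0.12,2]]'; python3 -m pendant '[[0,4,0,0,2],[0.5,8,0,0,2],[1,12,0,0,2],[1.2,16,0,0,2],[1.5,20,0,0,2],[1.7,22.5,0,0,2],[1.7,23.2,0,0,2],[1.7,23.2,0,0,2],[1.7,23.2,0,0,2],[1.7,23.2,0,0,2]]'; python3 - <<'E'
from h import *
s=sensors.state();print(s['eef_pos'],s['orientation'][:,0],s['finger_gap'],s['time_s'])
pic,P=cloud('scene');blobs(P,.03,.055,(.4,.66,-.45,-.1))
a=cv2.resize(pic[50:250,270:570],(800,533),interpolation=cv2.INTER_CUBIC);save('crop2.png',a)
s=sensors.state();print(s['eef_pos'])
E
```

```text
time_s: 3.53
eef_pos: [0.4844, 0.0586, 0.197]
orientation: [[0.996, 0.085, -0.0], [0.085, -0.996, -0.0], [-0.0, 0.0, -1.0]]
contact_force: [0.6, -0.2, -1.0]
finger_gap: 0.389
finger_force: 30.0
time_s: 4.37
eef_pos: [0.5024, 0.2864, 0.197]
orientation: [[0.997, 0.082, -0.001], [0.082, -0.997, -0.002], [-0.001, 0.002, -1.0]]
contact_force: [0.4, 0.0, -1.6]
finger_gap: 0.386
finger_force: 30.0
[0.50242949 0.28638559 0.19697717] [ 9.96614952e-01  8.22077043e-02 -7.28396730e-04] 0.3857251002828821 4.3667
px [263. 205.] ctr 455.2 -210.8 mm size 109 x 35 long-ang -14.5 z90 48.3 n 374
px [312. 225.] ctr 607.1 -148.4 mm size 97 x 37 long-ang 87.8 z90 48.1 n 427
px [190. 236.] ctr 430.2 -431.9 mm size 25 x 14 long-ang 11.3 z90 53.6 n 45
px [262. 255.] ctr 601.6 -315.2 mm size 108 x 36 long-ang 0.4 z90 47.7 n 525
px [210. 257.] ctr 533.0 -425.8 mm size 63 x 50 long-ang -2.1 z90 52.7 n 178
[0.50259173 0.28626726 0.19720189]
```

View pics/crop2.png

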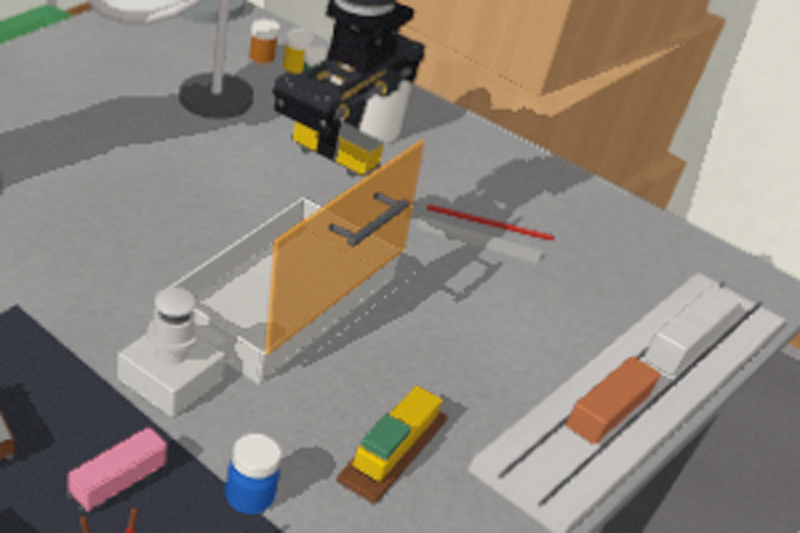

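The crop shows the yellow wagon level in the gripper at crop pixel (335,145), above the box's far half. I'll lower and release it.

```bash
python3 -m pendant '[[0,0.2,-4,0,2],[0,0.2,-8,0,2],[0,0.2,-12,0,2],[0,0.2,-15,0,2],[0,0.2,-16.5,0,2],[0,0.2,-17.2,0,2],[0,0.2,-17.3,0,2],[0,0.2,-17.3,0,2],[0,0.2,-17.3,0,5.5],[0,0.2,-17.3,0,5.5]]'; python3 -m pendant '[[0,0,0,0,5.5],[0,0,0,0,5.5],[0,0,0,0,5.5],[0,0,4,0,5.5],[0,0,8,0,5.5],[0,0,12,0,5.5],[0,0,15,0,5.5],[0,-2,17,0,8],[0,-5,17.5,0,8.7],[0,-9,17.5,0,8.7]]'; python3 - <<'E'
from h import *
s=sensors.state();print(s['eef_pos'],s['orientation'][:,0],s['finger_gap'],s['time_s'])
pic,P=cloud('top');blobs(P,.04,.062,(.4,.66,-.45,.4))
s=sensors.state();print(s['eef_pos'])
E
```

```text
time_s: 5.25
eef_pos: [0.5032, 0.2909, 0.026]
orientation: [[0.996, 0.084, 0.003], [0.084, -0.996, 0.001], [0.003, -0.001, -1.0]]
contact_force: [0.5, 0.1, 0.8]
finger_gap: 0.465
finger_force: 0.0
time_s: 6.08
eef_pos: [0.5024, 0.2039, 0.2024]
orientation: [[0.996, 0.091, 0.005], [0.091, -0.996, 0.003], [0.005, -0.003, -1.0]]
contact_force: [0.5, -0.6, -0.5]
finger_gap: 0.779
finger_force: 0.0
[0.50240567 0.20385696 0.2024315 ] [0.9958569  0.09079326 0.0050616 ] 0.7788060928567486 6.0833
px [387. 202.] ctr 603.0 -312.7 mm size 105 x 32 long-ang 0.3 z90 49.7 n 395
px [327. 199.] ctr 606.8 -143.0 mm size 108 x 35 long-ang 87.6 z90 50.0 n 435
px [225. 226.] ctr 511.8 175.4 mm size 197 x 162 long-ang -85.2 z90 54.4 n 391
px [424. 219.] ctr 548.8 -416.2 mm size 73 x 21 long-ang 1.7 z90 61.2 n 114
px [273. 228.] ctr 525.2 12.3 mm size 96 x 90 long-ang -85.7 z90 49.0 n 617
px [350. 253.] ctr 456.1 -210.5 mm size 108 x 35 long-ang -15.7 z90 49.6 n 444
px [429. 263.] ctr 429.0 -432.7 mm size 45 x 15 long-ang 5.1 z90 60.5 n 71
[0.50380527 0.19091924 0.20055749]
```

```bash
python3 -m pendant '[[-0.5,-4,0,0,8.7],[-1,-8,0,-0.05,8.7],[-1.5,-12,0,-0.1,8.7],[-2,-16,0,-0.15,8.7],[-2.5,-20,0,-0.2,8.7],[-3,-24,0,-0.25,8.7],[-3.5,-28,0,-0.3,8.7],[-4,-32,0,-0.33,8.7],[-4.7,-36,-2,-0.33,8.7],[-4.7,-39,-4,-0.33,8.7]]';python3 -m pendant '[[0,-2,-2,0,8.7],[0,-2,-4,0,8.7],[0,-2,-4,0,8.7]]'; python3 - <<'E'
from h import *
capture('scene')
s=sensors.state();print(s['eef_pos'],s['orientation'][:,0],np.degrees(np.arctan2(s['orientation'][1,0],s['orientation'][0,0])))
E
```

```text
time_s: 6.97
eef_pos: [0.4549, -0.1926, 0.1609]
orientation: [[0.97, -0.245, 0.003], [-0.245, -0.97, -0.003], [0.004, 0.002, -1.0]]
contact_force: [0.5, 0.2, -0.2]
finger_gap: 0.998
finger_force: 0.0
time_s: 7.22
eef_pos: [0.4517, -0.2095, 0.1155]
orientation: [[0.969, -0.246, -0.007], [-0.246, -0.969, 0.004], [-0.007, -0.002, -1.0]]
contact_force: [-0.8, 1.0, -0.7]
finger_gap: 1.003
finger_force: 0.0
[ 0.45328321 -0.20857734  0.11766053] [ 0.96988792 -0.24350429 -0.00480415] -14.093625217889171
```

Now (453.3,-208.6,118). The brown wagon is at (455.5,-210.7).

```bash
python3 -m pendant '[[0.2,-0.2,-4,0,8.7],[0.2,-0.2,-7,0,8.7],[0.2,-0.2,-9,0,8.7],[0.2,-0.2,-10,0,8.7],[0.2,-0.2,-10,0,8.7],[0.2,-0.2,-10,0,2],[0.2,-0.2,-10,0,2],[0.2,-0.2,-10,0,2],[0.2,-0.2,-10,0,2],[0.2,-0.2,-10,0,2]]'; python3 -m pendant '[[0,0,0,0,2],[0,0,0,0,2],[0,0,0,0,2],[0,0,0,0,2],[0,0,3,0,2],[0,0,7,0,2],[0,0,11,0,2],[0,0,15,0,2],[0,0,18,0,2],[0,0,18,0,2]]'; python3 - <<'E'
from h import *
pic,P=cloud('top');blobs(P,.04,.062,(.4,.66,-.45,.4))
s=sensors.state();print(s['eef_pos'])
save('top3.png',cv2.resize(pic[130:290,130:450],(800,400)))
E
```

```text
time_s: 8.1
eef_pos: [0.4576, -0.2116, 0.0206]
orientation: [[0.97, -0.243, 0.001], [-0.243, -0.97, -0.001], [0.002, 0.001, -1.0]]
contact_force: [-0.5, -0.9, 0.3]
finger_gap: 0.706
finger_force: 0.0
time_s: 8.93
eef_pos: [0.4607, -0.2128, 0.2067]
orientation: [[0.97, -0.243, 0.011], [-0.243, -0.97, -0.006], [0.012, 0.003, -1.0]]
contact_force: [0.6, 0.0, -0.7]
finger_gap: 0.389
finger_force: 30.0
px [387. 202.] ctr 602.9 -312.7 mm size 105 x 32 long-ang 0.8 z90 50.0 n 386
px [327. 199.] ctr 606.6 -142.9 mm size 108 x 35 long-ang 86.6 z90 49.9 n 437
px [199. 230.] ctr 508.3 218.0 mm size 283 x 162 long-ang -85.3 z90 53.9 n 658
px [424. 219.] ctr 553.7 -415.2 mm size 58 x 21 long-ang -1.2 z90 60.1 n 97
px [273. 228.] ctr 524.2 14.5 mm size 100 x 91 long-ang -85.0 z90 48.8 n 626
px [174. 232.] ctr 504.2 288.1 mm size 106 x 38 long-ang 5.4 z90 54.4 n 472
px [429. 262.] ctr 434.8 -432.1 mm size 41 x 15 long-ang 9.8 z90 58.7 n 68
[ 0.45914384 -0.21216814  0.20324547]
```

View pics/top3.png

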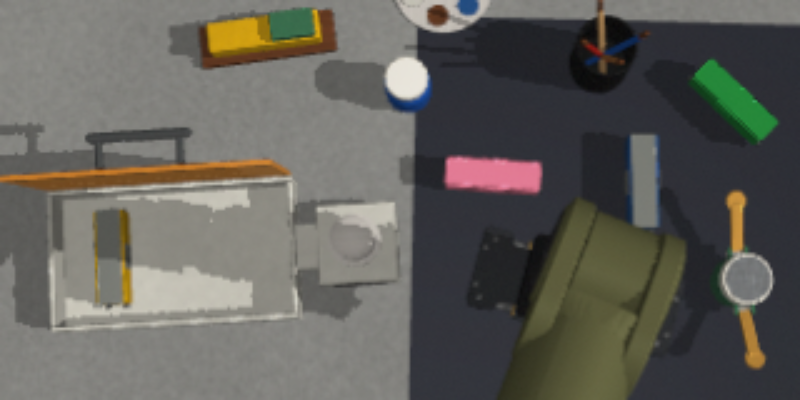

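The top view shows the yellow wagon upright in the box at crop (112,257), square to the walls. Brown is in the gripper, so I'll carry it to the middle of the box.

```bash
python3 -m pendant '[[0.2,3,0,0,2],[0.5,7,0,0.05,2],[1,11,0,0.1,2],[1.5,15,0,0.15,2],[2,19,0,0.2,2],[2.5,23,0,0.25,2],[3,27,0,0.3,2],[3.5,31,0,0.33,2],[4,35,0,0.33,2],[4.5,38,0,0.33,2]]';python3 -m pendant '[[0.8,3,0,0,2],[0.8,4.9,0,0,2],[0.8,4.9,-2,0,2],[0.8,4.9,-4,0,2],[0.8,4.9,-4,0,2]]'; python3 - <<'E'
from h import *
capture('scene')
s=sensors.state();print(s['eef_pos'],s['finger_gap'],np.degrees(np.arctan2(s['orientation'][1,0],s['orientation'][0,0])))
E
```

```text
time_s: 9.82
eef_pos: [0.5004, 0.1724, 0.1981]
orientation: [[0.996, 0.088, -0.002], [0.088, -0.996, 0.001], [-0.002, -0.001, -1.0]]
contact_force: [0.2, 0.7, -0.8]
finger_gap: 0.387
finger_force: 30.0
time_s: 10.23
eef_pos: [0.5063, 0.2166, 0.154]
orientation: [[0.996, 0.086, -0.01], [0.086, -0.996, -0.003], [-0.01, 0.002, -1.0]]
contact_force: [-1.6, -0.4, -1.0]
finger_gap: 0.386
finger_force: 30.0
[0.50747666 0.21666896 0.15611609] 0.3878876154515249 4.89626820282566
```

```bash
python3 -m pendant '[[0,0.1,-4,0,2],[0,0.1,-8,0,2],[0,0.1,-11,0,2],[0,0.1,-12.5,0,2],[0,0.1,-13.2,0,2],[0,0.1,-13.4,0,2],[0,0.1,-13.4,0,2],[0,0.1,-13.4,0,2],[0,0.1,-13.4,0,5.5],[0,0.1,-13.4,0,5.5]]'; python3 -m pendant '[[0,0,0,0,5.5],[0,0,0,0,5.5],[0,0,0,0,5.5],[0,0,4,0,5.5],[0,0,8,0,5.5],[0,0,12,0,5.5],[0,0,15,0,5.5],[0,-2,17,0,8],[0,-5,17.5,0,8.7],[0,-9,17.5,0,8.7]]'; python3 - <<'E'
from h import *
pic,P=cloud('top');blobs(P,.04,.062,(.4,.66,-.45,.4))
s=sensors.state();print(s['eef_pos'])
E
```

```text
time_s: 11.12
eef_pos: [0.511, 0.2191, 0.0269]
orientation: [[0.996, 0.085, 0.002], [0.085, -0.996, 0.0], [0.002, -0.0, -1.0]]
contact_force: [-0.1, -0.4, 0.5]
finger_gap: 0.468
finger_force: 0.0
time_s: 11.95
eef_pos: [0.5108, 0.1316, 0.2034]
orientation: [[0.996, 0.091, 0.005], [0.091, -0.996, 0.002], [0.005, -0.002, -1.0]]
contact_force: [0.4, 0.4, -0.6]
finger_gap: 0.774
finger_force: 0.0
px [387. 202.] ctr 602.9 -312.6 mm size 105 x 32 long-ang 0.2 z90 50.1 n 389
px [327. 199.] ctr 606.5 -143.0 mm size 108 x 35 long-ang 86.1 z90 49.8 n 437
px [230. 202.] ctr 593.3 131.8 mm size 91 x 6 long-ang -85.6 z90 54.4 n 77
px [153. 243.] ctr 490.3 352.2 mm size 166 x 52 long-ang 22.5 z90 53.8 n 154
px [273. 228.] ctr 525.2 10.9 mm size 93 x 90 long-ang -85.2 z90 49.0 n 624
px [424. 220.] ctr 551.5 -418.0 mm size 53 x 16 long-ang 0.0 z90 59.4 n 87
px [240. 252.] ctr 449.8 101.3 mm size 96 x 49 long-ang -48.6 z90 52.4 n 99
px [429. 262.] ctr 434.4 -432.5 mm size 45 x 15 long-ang 2.9 z90 59.6 n 80
[0.51135444 0.11861831 0.20159016]
```

```bash
python3 -m pendant '[[0.5,-4,0,0,8.7],[1,-8,0,0,8.7],[2,-12,0,0,8.7],[3,-15,0,-0.07,8.7],[4,-19,0,-0.07,8.7],[5,-23,0,-0.07,8.7],[6,-27,0,-0.07,8.7],[7,-31,0,-0.07,8.7],[8,-35,0,-0.07,8.7],[9,-38,-1,-0.07,8.7]]';python3 -m pendant '[[0.2,-3,-2,0,8.7],[0.2,-6,-4,0,8.7],[0.2,-6,-6,0,8.7],[0.2,-6,-6,0,8.7]]'; python3 - <<'E'
from h import *
pic,P=cloud('scene');blobs(P,.03,.055,(.4,.66,-.45,-.1))
s=sensors.state();print(s['eef_pos'],s['orientation'][:,0],np.degrees(np.arctan2(s['orientation'][1,0],s['orientation'][0,0])))
E
```

```text
time_s: 12.83
eef_pos: [0.6006, -0.2564, 0.1921]
orientation: [[1.0, 0.011, 0.002], [0.011, -1.0, -0.003], [0.002, 0.003, -1.0]]
contact_force: [0.2, 0.3, 0.1]
finger_gap: 1.0
finger_force: 0.0
time_s: 13.17
eef_pos: [0.5981, -0.3131, 0.1247]
orientation: [[1.0, 0.01, -0.008], [0.01, -1.0, 0.003], [-0.008, -0.004, -1.0]]
contact_force: [-0.4, 1.1, -0.9]
finger_gap: 1.003
finger_force: 0.0
px [312. 225.] ctr 605.6 -148.1 mm size 98 x 39 long-ang 85.8 z90 47.9 n 425
px [190. 236.] ctr 431.1 -432.4 mm size 25 x 14 long-ang 8.7 z90 53.8 n 47
px [262. 255.] ctr 601.4 -315.2 mm size 109 x 36 long-ang 1.2 z90 47.9 n 524
px [210. 257.] ctr 533.1 -426.0 mm size 56 x 49 long-ang -2.0 z90 52.8 n 178
[ 0.59996329 -0.31091365  0.12743592] [ 0.99989706  0.01336537 -0.00521874] 0.765812682546256
```

```bash
python3 -m pendant '[[0.1,-0.3,-4,0,8.7],[0.1,-0.3,-7,0,8.7],[0.1,-0.3,-10,0,8.7],[0.1,-0.3,-11,0,8.7],[0.1,-0.3,-11,0,8.7],[0.1,-0.3,-11,0,2],[0.1,-0.3,-11,0,2],[0.1,-0.3,-11,0,2],[0.1,-0.3,-11,0,2],[0.1,-0.3,-11,0,2]]'; python3 -m pendant '[[0,0,0,0,2],[0,0,0,0,2],[0,0,0,0,2],[0,0,0,0,2],[0,0,3,0,2],[0,0,7,0,2],[0,0,11,0,2],[0,0,15,0,2],[0,0,18,0,2],[0,0,18,0,2]]'; python3 - <<'E'
from h import *
pic,P=cloud('top');blobs(P,.04,.062,(.4,.66,-.45,.4))
s=sensors.state();print(s['eef_pos'])
save('top4.png',cv2.resize(pic[130:290,130:450],(800,400)))
E
```

```text
time_s: 14.05
eef_pos: [0.6038, -0.3147, 0.0221]
orientation: [[1.0, 0.015, 0.002], [0.015, -1.0, -0.001], [0.002, 0.001, -1.0]]
contact_force: [-0.7, 0.3, 0.4]
finger_gap: 0.707
finger_force: 0.0
time_s: 14.88
eef_pos: [0.6067, -0.3155, 0.2092]
orientation: [[1.0, 0.015, 0.011], [0.015, -1.0, -0.006], [0.011, 0.006, -1.0]]
contact_force: [1.5, -0.6, 0.4]
finger_gap: 0.393
finger_force: 30.0
px [327. 199.] ctr 606.1 -142.9 mm size 108 x 35 long-ang 87.0 z90 49.9 n 441
px [199. 230.] ctr 508.1 218.1 mm size 283 x 161 long-ang -85.3 z90 53.7 n 647
px [273. 228.] ctr 525.2 10.2 mm size 92 x 90 long-ang -85.5 z90 49.2 n 619
px [198. 231.] ctr 509.6 219.4 mm size 108 x 38 long-ang 3.6 z90 54.2 n 488
px [174. 232.] ctr 503.9 288.2 mm size 105 x 37 long-ang 4.2 z90 54.0 n 478
px [429. 262.] ctr 437.2 -432.4 mm size 50 x 16 long-ang 3.8 z90 58.7 n 82
[ 0.6052825  -0.31493635  0.20534417]
```

View pics/top4.png

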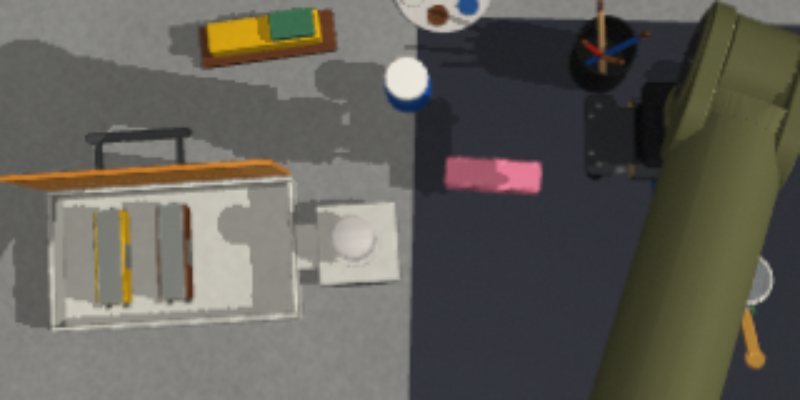

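Yellow and brown stand in the box at crop (112,257) and (172,252). Blue is held and goes next.

```bash
python3 -m pendant '[[-1,3,0,0,2],[-2,7,0,0,2],[-3,11,0,0.03,2],[-4.5,15,0,0.07,2],[-6,19,0,0.07,2],[-7.5,23,0,0.07,2],[-8.8,27,0,0.07,2],[-8.8,31,0,0.07,2],[-8.8,35,0,0.07,2],[-8.8,39,0,0.07,2]]';python3 -m pendant '[[0,3,0,0,2],[0,6,0,0,2],[0,7.2,-2,0,2],[0,7.2,-4,0,2],[0,7.2,-4,0,2]]'; python3 - <<'E'
from h import *
capture('scene')
s=sensors.state();print(s['eef_pos'],s['finger_gap'],np.degrees(np.arctan2(s['orientation'][1,0],s['orientation'][0,0])))
E
```

```text
time_s: 15.77
eef_pos: [0.5133, 0.0773, 0.1991]
orientation: [[0.996, 0.084, -0.002], [0.084, -0.996, -0.001], [-0.002, 0.001, -1.0]]
contact_force: [0.7, 0.2, -0.6]
finger_gap: 0.391
finger_force: 30.0
time_s: 16.18
eef_pos: [0.5111, 0.1478, 0.1555]
orientation: [[0.996, 0.088, -0.009], [0.088, -0.996, -0.001], [-0.009, 0.0, -1.0]]
contact_force: [-1.0, -1.3, -1.6]
finger_gap: 0.391
finger_force: 30.0
[0.51230039 0.14701836 0.15730348] 0.3893774083106703 4.915380980444684
```

```bash
python3 -m pendant '[[0,0.1,-4,0,2],[0,0.1,-8,0,2],[0,0.1,-11,0,2],[0,0.1,-12.5,0,2],[0,0.1,-13.2,0,2],[0,0.1,-13.5,0,2],[0,0.1,-13.5,0,2],[0,0.1,-13.5,0,2],[0,0.1,-13.5,0,5.5],[0,0.1,-13.5,0,5.5]]'; python3 -m pendant '[[0,0,0,0,5.5],[0,0,0,0,5.5],[0,0,0,0,5.5],[0,0,4,0,5.5],[0,0,8,0,5.5],[0,0,12,0,5.5],[0,0,15,0,5.5],[0,-4,17,0,8],[0,-8,17.5,0,8.7],[0,-12,17.5,0,8.7]]'; python3 -m pendant '[[0,-4,2,0,8.7],[0,-8,4,0,8.7],[0,-12,6,0,8.7],[0,-12,6,0,8.7]]'; python3 - <<'E'
from h import *
pic,P=cloud('top');print('T');blobs(P,.04,.062,(.4,.66,-.45,.4));blobs(P,.16,.25,(.4,.75,.0,.4),15)
pic2,Q=cloud('scene');print('S');blobs(Q,.16,.25,(.4,.75,.08,.4),15);np.savez('cov.npz',P=P,Q=Q,p=pic,q=pic2)
a=np.radians(4.7);o=np.array([508,218.3]);R=np.array([[np.cos(a),-np.sin(a)],[np.sin(a),np.cos(a)]])
for n,X in(('top',P),('scene',Q)):
  xy=(X[...,:2]*1000-o)@R; z=X[...,2]*1000
  m=(abs(xy[...,1])<130)&(z>65)&(z<260)&(xy[...,0]>50)&(xy[...,0]<150)
  x=xy[...,0][m];zz=z[m]; h,_,_=np.histogram2d(zz,x,bins=[np.arange(60,240,20),np.arange(50,150,10)]);print(n);print(h.astype(int))
s=sensors.state();print(s['eef_pos'])
save('top5.png',cv2.resize(pic[130:290,130:450],(800,400)))
E
```

```text
time_s: 17.07
eef_pos: [0.516, 0.1487, 0.0266]
orientation: [[0.996, 0.084, 0.002], [0.084, -0.996, 0.0], [0.002, 0.0, -1.0]]
contact_force: [0.4, -0.4, -0.2]
finger_gap: 0.467
finger_force: 0.0
time_s: 17.9
eef_pos: [0.5163, 0.0286, 0.2035]
orientation: [[0.996, 0.088, 0.005], [0.088, -0.996, -0.001], [0.005, 0.001, -1.0]]
contact_force: [1.0, -0.1, 0.0]
finger_gap: 0.776
finger_force: 0.0
time_s: 18.23
eef_pos: [0.5155, -0.0996, 0.2635]
orientation: [[0.997, 0.075, 0.004], [0.075, -0.997, -0.005], [0.003, 0.005, -1.0]]
contact_force: [0.7, -0.6, 0.6]
finger_gap: 0.982
finger_force: 0.0
T
px [199. 230.] ctr 508.7 217.3 mm size 285 x 162 long-ang -85.6 z90 54.0 n 659
px [424. 219.] ctr 558.0 -418.5 mm size 55 x 18 long-ang 4.2 z90 59.4 n 86
px [224. 229.] ctr 516.0 148.1 mm size 108 x 37 long-ang 4.0 z90 54.8 n 489
px [198. 231.] ctr 509.3 219.5 mm size 108 x 38 long-ang 2.7 z90 54.4 n 488
px [263. 230.] ctr 517.5 37.3 mm size 97 x 56 long-ang 24.3 z90 48.6 n 282
px [174. 232.] ctr 503.8 288.6 mm size 105 x 37 long-ang 5.1 z90 54.3 n 475
px [429. 263.] ctr 432.4 -432.9 mm size 51 x 1
[... 162 characters left out ...]
-ang -85.2 z90 210.5 n 950
top
[[  0   0  41   0   0   0   0   0   0]
 [  0   0  56   0   0   0   0   0   0]
 [  0   0  56   0   0   0   0   0   0]
 [  0   0  63   0   0   0   0   0   0]
 [  0   0  66   0   0   0   0   0   0]
 [  0   0  65   1   0   2   1   0   0]
 [  0  13  55  26  23  79 113   0   0]
 [  0  70 203   0   0   0   0   0   0]]
scene
[[  0   0   0 156   0   0   0   0   0]
 [  0   0  15 212   0   0   0   0   0]
 [  0   0  72 148   0   0   0   0   0]
 [  0   0 123  37   0   0   0   0   0]
 [  0   0 200   1   0   0   0   0   0]
 [  0   0 226   0   0   0   0   0   0]
 [  0   0 266  16  18  30  75   0   0]
 [  0  32 213   0   0   0   0   0   0]]
[ 0.51536505 -0.0943299   0.26155888]
```

View pics/top5.png

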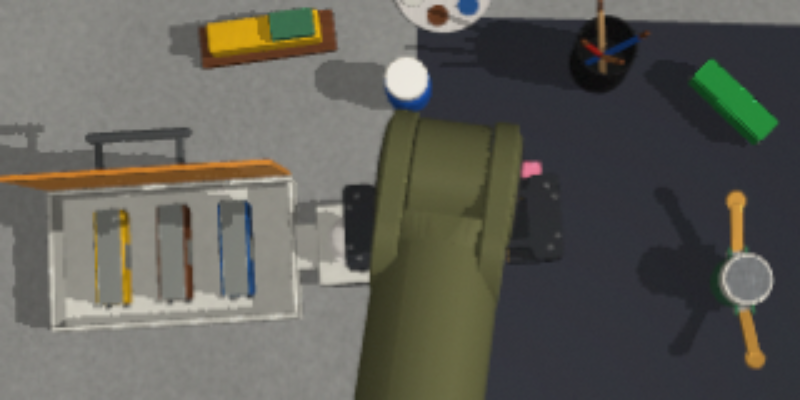

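All three wagons stand in the box at crop (112,257), (173,252) and (236,250). Next I'll fit the cover angle and the handle.

```bash
python3 - <<'E'
from h import *
d=np.load('cov.npz')
a=np.radians(4.7);o=np.array([508,218.3]);R=np.array([[np.cos(a),-np.sin(a)],[np.sin(a),np.cos(a)]])
for n in'PQ':
  X=d[n];xy=(X[...,:2]*1000-o)@R; z=X[...,2]*1000
  m=(abs(xy[...,1])<130)&(z>70)&(z<205)&(xy[...,0]>50)&(xy[...,0]<90); f=np.polyfit(z[m],xy[...,0][m],1)
  print('panel x at z=50: %.1f, tilt %.1f deg'%(np.polyval(f,50),90+np.degrees(np.arctan(f[0]))))
  b=(abs(xy[...,1])<70)&(z>150)&(z<205)&(xy[...,0]>100)&(xy[...,0]<130)
  print('bar x,y,z',[np.percentile(v[b],[5,50,95]).round(1) for v in(xy[...,0],xy[...,1],z)])
print(sensors.state()['joint_pos'])
E
```

```text
panel x at z=50: 79.2, tilt 87.2 deg
bar x,y,z [array([103.6, 110.8, 116.8]), array([-46. ,   1.6,  48.5]), array([181.8, 187.5, 192.3])]
panel x at z=50: 84.5, tilt 86.2 deg
bar x,y,z [array([104.8, 112.8, 116.3]), array([-50. ,  -4.7,  49. ]), array([183.8, 188.2, 191.6])]
[ 40.20786076   3.64560015 -34.01764957  96.60124502   2.11109803
  80.26762557 -79.57565227]
```

Cover at about 87°, with the bar centre at about (618.5, 227.4, 182). I'll turn the gripper 90° and move above the bar.

```bash
python3 -m pendant '[[1,3,1,0.12,6],[2,6,1,0.24,4],[3,9,1,0.36,2.4],[4,12,1,0.48,2.4],[5,15,1,0.6,2.4],[6,18,1,0.72,2.4],[7,21,1,0.84,2.4],[8,24,1,0.96,2.4],[9,27,1,1.08,2.4],[10,30,1,1.2,2.4]]';python3 -m pendant '[[0.4,1.9,0,0.12,2.4],[0.4,1.9,0,0.24,2.4],[0.4,1.9,0,0.374,2.4],[0.4,1.9,0,0.374,2.4],[0.4,1.9,0,0.374,2.4],[0.4,1.9,0,0.374,2.4]]'; python3 - <<'E'
from h import *
pic,P=cloud('scene')
s=sensors.state();print(s['eef_pos'],s['finger_gap'],np.degrees(np.arctan2(s['orientation'][1,0],s['orientation'][0,0])),s['joint_pos'])
save('sc6.png',cv2.resize(pic[30:180,300:525],(720,480),interpolation=cv2.INTER_CUBIC))
E
```

```text
time_s: 19.17
eef_pos: [0.6136, 0.213, 0.2699]
orientation: [[0.273, 0.962, -0.001], [0.962, -0.273, 0.001], [0.001, -0.002, -1.0]]
contact_force: [0.9, -0.0, -0.3]
finger_gap: 0.336
finger_force: 0.0
time_s: 19.67
eef_pos: [0.6182, 0.2286, 0.2703]
orientation: [[-0.086, 0.996, -0.001], [0.996, 0.086, 0.0], [0.0, -0.001, -1.0]]
contact_force: [-0.1, 0.2, 0.6]
finger_gap: 0.277
finger_force: 0.0
[0.61855214 0.22815399 0.27045226] 0.2748802428798398 94.93315750966936 [ 14.91635634  27.06797585 -53.81245385  75.97613689  21.5620979
  87.4355139  -31.76210897]
```

View pics/sc6.png

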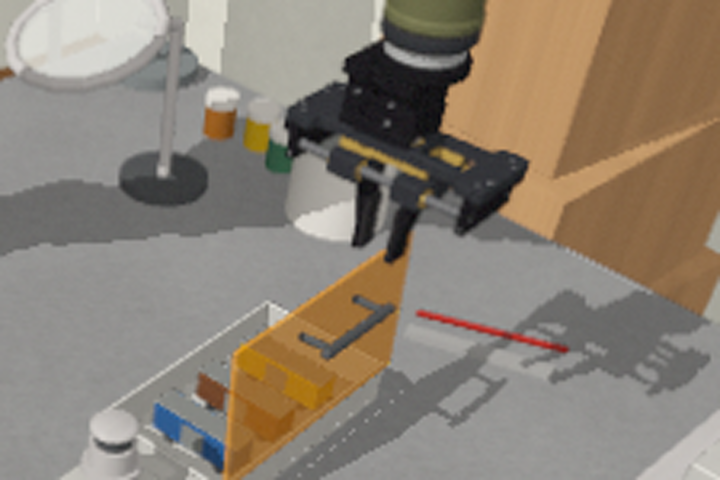

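The picture shows the open fingers at about (385,220), directly above the bar at (350,330) and clear of the panel edge. I'll descend, checking the force.

```bash
python3 -m pendant '[[0,0,-3,0,2.4],[0,0,-5,0,2.4],[0,0,-6.5,0,2.4],[0,0,-8,0,2.4],[0,0,-9,0,2.4],[0,0,-10.3,0,2.4],[0,0,-10.3,0,2.4]]'; python3 -m pendant '[[0,0,0,0,1],[0,0,0,0,0.8],[0,0,0,0,0.8],[0,0,0,0,0.8]]'
```

```text
time_s: 20.3
eef_pos: [0.6179, 0.2268, 0.1651]
orientation: [[-0.087, 0.996, -0.003], [0.996, 0.087, -0.001], [-0.001, -0.003, -1.0]]
contact_force: [-0.7, -0.3, -0.8]
finger_gap: 0.272
finger_force: 0.0
time_s: 20.63
eef_pos: [0.6191, 0.2281, 0.1686]
orientation: [[-0.088, 0.996, 0.001], [0.996, 0.088, 0.0], [0.0, 0.001, -1.0]]
contact_force: [-1.9, 0.0, 1.6]
finger_gap: 0.111
finger_force: 28.5
```

```bash
python3 -m pendant '[[-0.7,-0.06,0.15,0,0.8],[-1.5,-0.13,0.27,0,0.8],[-2.1,-0.17,0.32,0,0.8],[-2.7,-0.22,0.35,0,0.8],[-3.6,-0.3,0.35,0,0.8],[-4.5,-0.37,0.28,0,0.8],[-5.4,-0.44,0.15,0,0.8],[-6.2,-0.51,0,0,0.8],[-6.2,-0.51,0,0,0.8]]'; python3 -m pendant '[[-0.8,-0.07,-0.24,0,0.8],[-1.7,-0.14,-0.53,0,0.8],[-2.5,-0.2,-0.9,0,0.8],[-3.3,-0.27,-1.28,0,0.8],[-4.1,-0.33,-1.75,0,0.8],[-4.8,-0.39,-2.22,0,0.8],[-5.5,-0.45,-2.75,0,0.8],[-6.1,-0.5,-3.3,0,0.8],[-6.1,-0.5,-3.3,0,0.8]]'; python3 - <<'E'
from h import *
pic,P=cloud('scene');pic2,Q=cloud('top')
a=np.radians(4.7);o=np.array([508,218.3]);R=np.array([[np.cos(a),-np.sin(a)],[np.sin(a),np.cos(a)]])
for X,c in((P,pic),(Q,pic2)):
  xy=(X[...,:2]*1000-o)@R; z=X[...,2]*1000; r=c[...,0].astype(int);b=c[...,2].astype(int)
  m=(xy[...,0]>-75)&(xy[...,0]<78)&(abs(xy[...,1])<135)&(z>60)&(z<150)&(r-b>50)
  f=np.polyfit(xy[...,0][m],z[m],1);print(m.sum(),'angle %.1f'%np.degrees(np.arctan(-f[0])),'z at 80: %.1f'%np.polyval(f,80))
print(sensors.state()['eef_pos'],sensors.state()['contact_force'])
save('sc7.png',cv2.resize(pic[30:180,300:525],(720,480),interpolation=cv2.INTER_CUBIC))
E
```

```text
time_s: 21.38
eef_pos: [0.5538, 0.2229, 0.1671]
orientation: [[-0.089, 0.996, -0.003], [0.996, 0.089, -0.001], [-0.001, -0.003, -1.0]]
contact_force: [-3.4, 2.4, 4.5]
finger_gap: 0.114
finger_force: 30.0
time_s: 22.13
eef_pos: [0.4936, 0.2178, 0.1328]
orientation: [[-0.089, 0.996, -0.003], [0.996, 0.089, -0.0], [0.0, -0.003, -1.0]]
contact_force: [1.5, 5.3, -5.3]
finger_gap: 0.114
finger_force: 30.0
2561 angle 28.9 z at 80: 57.9
2169 angle 28.8 z at 80: 57.9
[0.4937416  0.21786129 0.13292572] [ 0.05711365  4.95685606 -3.70053909]
```

View pics/sc7.png

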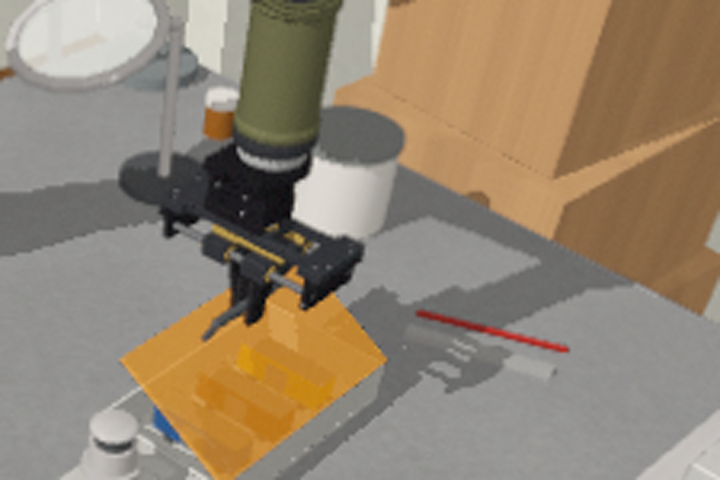

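The cover measures about 29° and is still held at the bar. I'll release and retreat upward.

```bash
python3 -m pendant '[[0,0,0,0,2.2],[0,0,0,0,2.2],[0,0,0,0,2.2],[0,0,0,0,2.2],[0,0,3,0,2.2],[0,0,6,0,2.2],[0,0,9,0,2.2],[0,-2,11,0,4],[0,-6,12,0,8.7],[0,-10,12,0,8.7]]'; python3 -m pendant '[[0,-4,0,-0.1,8.7],[0,-8,0,-0.22,8.7],[0,-12,0,-0.34,8.7],[0,-16,0,-0.46,8.7],[0,-20,0,-0.58,8.7],[0,-24,0,-0.7,8.7],[0,-28,0,-0.82,8.7],[0,-32,0,-0.94,8.7],[0,-36,0,-1.06,8.7],[0,-40,0,-1.18,8.7]]'; python3 - <<'E'
from h import *
pic,P=cloud('scene');pic2,Q=cloud('top')
a=np.radians(4.7);o=np.array([508,218.3]);R=np.array([[np.cos(a),-np.sin(a)],[np.sin(a),np.cos(a)]])
for X,c in((P,pic),(Q,pic2)):
  xy=(X[...,:2]*1000-o)@R; z=X[...,2]*1000; r=c[...,0].astype(int);b=c[...,2].astype(int)
  m=(xy[...,0]>-75)&(xy[...,0]<78)&(abs(xy[...,1])<135)&(z>60)&(z<150)&(r-b>50)
  f=np.polyfit(xy[...,0][m],z[m],1);print(m.sum(),'angle %.1f'%np.degrees(np.arctan(-f[0])))
  B=(.38,.6,-.55,-.35)
  print('all');blobs(X,.02,.1,B);print('top');blobs(X,.068,.09,B)
  print('vent');blobs(X,.12,.14,(.45,.6,-.05,.06),20)
s=sensors.state();print(s['eef_pos'],np.degrees(np.arctan2(s['orientation'][1,0],s['orientation'][0,0])))
save('sc8.png',cv2.resize(pic[200:290,140:260],(800,600),interpolation=cv2.INTER_CUBIC))
E
```

```text
time_s: 23.07
eef_pos: [0.4967, 0.1184, 0.2573]
orientation: [[-0.092, 0.996, 0.004], [0.996, 0.092, 0.0], [-0.0, 0.004, -1.0]]
contact_force: [0.8, -1.1, -0.7]
finger_gap: 0.4
finger_force: 0.0
time_s: 23.9
eef_pos: [0.4949, -0.2848, 0.2544]
orientation: [[0.891, 0.455, -0.001], [0.455, -0.891, -0.001], [-0.001, -0.0, -1.0]]
contact_force: [0.9, 0.3, 0.6]
finger_gap: 0.994
finger_force: 0.0
2824 angle 29.0
all
px [203. 248.] ctr 492.2 -426.1 mm size 197 x 56 long-ang 17.1 z90 75.9 n 806
top
px [202. 243.] ctr 492.0 -425.2 mm size 55 x 55 long-ang -23.1 z90 76.8 n 320
vent
px [335. 163.] ctr 526.0 9.1 mm size 43 x 41 long-ang 81.2 z90 131.3 n 132
4249 angle 29.0
all
top
vent
px [270. 224.] ctr 525.9 10.1 mm size 43 x 43 long-ang 2.1 z90 131.5 n 229
[ 0.49260266 -0.29168744  0.25308985] 26.565205483133052
```

View pics/sc8.png

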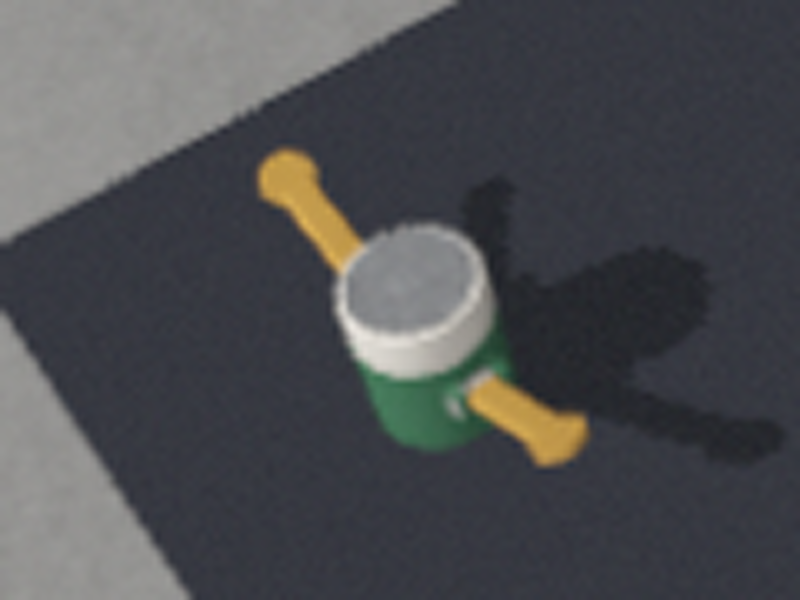

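The coupler stands upright with both brass arms raised. Now its exact arm direction.

```bash
python3 - <<'E'
from h import *
for n in('top0','scene0'):
  d=np.load(n+'.npz');X=d['P']*1000;c=d['pic'].astype(int)
  m=(X[...,0]>380)&(X[...,0]<610)&(X[...,1]>-470)&(X[...,1]<-380)&(X[...,2]>30)&(c[...,0]-c[...,2]>50)
  q=X[m]; r=np.hypot(q[:,0]-491.5,q[:,1]+425); q=q[r>45]
  A=q[q[:,0]>491];B=q[q[:,0]<491]
  print(n,len(A),len(B),A.mean(0).round(1),B.mean(0).round(1),'max z',A[:,2].max(),B[:,2].max(),np.degrees(np.arctan2(*(A.mean(0)-B.mean(0))[[1,0]])))
  for s in(A,B):print(np.degrees(np.arctan(np.polyfit(s[:,0]-491.5,s[:,1]+425,1)[0])), np.polyfit(abs(s[:,0]-491.5),s[:,2],1))
E
```

```text
top0 108 111 [ 564.3 -416.8   56.1] [ 418.5 -433.7   58.9] max z 69.28237968868149 71.41832213246657 6.6245055543518605
4.155306315590884 [ 0.37528868 28.80269345]
6.606514648447201 [ 0.42568579 27.83455041]
scene0 92 120 [ 566.6 -417.6   56. ] [ 416.3 -434.2   58.4] max z 67.21935102211792 70.38990796905978 6.308790089978267
5.347150648793027 [ 0.4011224  25.82172864]
4.261114465338468 [ 0.4446766  24.95838617]
```

```bash
python3 -m pendant '[[-0.1,-4,0,-0.12,8.7],[-0.1,-8,0,-0.24,8.7],[-0.1,-11,-3,-0.358,8.7],[-0.1,-13.4,-6,-0.358,8.7],[-0.1,-13.4,-10,-0.358,8.7],[-0.1,-13.4,-12,-0.358,8.7],[-0.1,-13.4,-12,-0.358,8.7],[-0.1,-13.4,-12,-0.358,8.7]]'; python3 - <<'E'
from h import *
capture('top');capture('top')
s=sensors.state();print(s['eef_pos'],s['finger_gap'],np.degrees(np.arctan2(s['orientation'][1,0],s['orientation'][0,0])))
E
```

```text
time_s: 24.67
eef_pos: [0.4941, -0.4157, 0.1335]
orientation: [[0.993, 0.121, -0.002], [0.121, -0.993, 0.002], [-0.002, -0.002, -1.0]]
contact_force: [0.5, -0.5, 1.6]
finger_gap: 1.002
finger_force: 0.0
[ 0.49620865 -0.41670304  0.13691362] 0.9968060779329887 6.966446425866402
```

```bash
python3 -m pendant '[[-0.4,-0.8,0,-0.01,8.7],[-0.4,-0.8,0,-0.01,8.7],[-0.4,-0.8,0,-0.01,8.7],[-0.4,-0.8,0,-0.01,8.7],[-0.4,-0.8,0,-0.01,8.7],[-0.4,-0.8,0,-0.01,8.7]]'; python3 - <<'E'
from h import *
capture('top')
s=sensors.state();print(s['eef_pos'],s['finger_gap'],np.degrees(np.arctan2(s['orientation'][1,0],s['orientation'][0,0])))
E
```

```text
time_s: 25.27
eef_pos: [0.4911, -0.4242, 0.1349]
orientation: [[0.994, 0.111, 0.0], [0.111, -0.994, -0.0], [0.0, 0.0, -1.0]]
contact_force: [0.2, 0.1, 0.3]
finger_gap: 1.0
finger_force: 0.0
[ 0.49114726 -0.42416142  0.13471852] 1.000261042326064 6.36842846303179
```

```bash
python3 -m pendant '[[0,-0.1,-3,0,8.7],[0,-0.1,-6,0,8.7],[0,-0.1,-9,0,8.7],[0,-0.1,-10.6,0,8.7],[0,-0.1,-11.1,0,8.7],[0,-0.1,-11.1,0,8.7],[0,-0.1,-11.1,0,4],[0,-0.1,-11.1,0,4],[0,-0.1,-11.1,0,4],[0,-0.1,-11.1,0,4]]'; python3 -m pendant '[[0,0,0,0,4],[0,0,0,0,4],[0,0,0,0,4]]';python3 -m pendant '[[0,0,2,0,4],[0,0,5,0,4],[0,0,9,0,4],[0,0,13,0,4],[0,0,17,0,4],[0,0,19,0,4],[0,0,19,0,4],[0,0,19,0,4],[0,0,19,0,4]]'; python3 - <<'E'
from h import *
pic,P=cloud('scene');
s=sensors.state();print(s['eef_pos'],s['finger_gap'],np.degrees(np.arctan2(s['orientation'][1,0],s['orientation'][0,0])))
c=pic.astype(int);X=P*1000;m=(X[...,0]>380)&(X[...,0]<610)&(X[...,1]>-470)&(X[...,1]<-380)&(X[...,2]>150)&(X[...,2]<300)&(c[...,0]-c[...,2]>50)
q=X[m]; r=np.hypot(q[:,0]-491.5,q[:,1]+425); q=q[r>45]
for g in(q[q[:,0]>491],q[q[:,0]<491]):print(len(g),g.mean(0).round(1))
E
```

```text
time_s: 26.15
eef_pos: [0.4918, -0.426, 0.0251]
orientation: [[0.994, 0.111, 0.002], [0.111, -0.994, -0.002], [0.002, 0.002, -1.0]]
contact_force: [0.6, 0.3, 0.4]
finger_gap: 0.782
finger_force: 0.0
time_s: 26.4
eef_pos: [0.4913, -0.4258, 0.0244]
orientation: [[0.994, 0.111, 0.001], [0.111, -0.994, -0.001], [0.001, 0.001, -1.0]]
contact_force: [-0.2, 0.5, 3.1]
finger_gap: 0.658
finger_force: 30.0
time_s: 27.15
eef_pos: [0.4896, -0.4245, 0.2107]
orientation: [[0.994, 0.111, -0.004], [0.111, -0.994, 0.003], [-0.003, -0.003, -1.0]]
contact_force: [0.3, 0.2, -4.4]
finger_gap: 0.654
finger_force: 30.0
[ 0.48939886 -0.4244823   0.21017857] 0.6531075031724473 6.348139760860241
111 [ 564.9 -416.2  244.2]
24 [ 413.2 -435.6  245.6]
```

```bash
python3 -m pendant '[[0.2,2,0,0,4],[0.4,5,0,0,4],[0.8,9,0,0,4],[1.2,13,0,0,4],[1.6,17,0,-0.03,4],[2,21,0,-0.03,4],[2.4,25,0,-0.03,4],[2.8,29,0,-0.03,4],[3.2,33,0,-0.03,4],[3.4,37,0,-0.03,4]]';python3 -m pendant '[[0.2,3,0,0,4],[0.2,5,0,0,4],[0.2,6.4,0,0,4],[0.2,6.4,0,0,4],[0.2,6.4,0,0,4],[0.2,6.4,0,0,4],[0.2,6.4,0,0,4]]'; python3 - <<'E'
from h import *
t,P=cloud('top')
s=sensors.state();print(s['eef_pos'],s['finger_gap'],np.degrees(np.arctan2(s['orientation'][1,0],s['orientation'][0,0])),s['contact_force'],s['moment'])
E
```

```text
time_s: 28.03
eef_pos: [0.5236, -0.0535, 0.2114]
orientation: [[0.997, 0.081, -0.003], [0.081, -0.997, 0.001], [-0.003, -0.001, -1.0]]
contact_force: [0.2, -0.9, -3.8]
finger_gap: 0.658
finger_force: 30.0
time_s: 28.62
eef_pos: [0.5266, 0.0067, 0.2127]
orientation: [[0.997, 0.078, -0.002], [0.078, -0.997, -0.0], [-0.002, 0.0, -1.0]]
contact_force: [0.1, 0.3, -4.4]
finger_gap: 0.656
finger_force: 30.0
[0.52675366 0.00684557 0.21295793] 0.6530823044887718 4.479145629178982 [-0.58116394  0.97215323 -3.872379  ] [0.00403104 0.01919795 0.04006763]
```

```bash
python3 -m pendant '[[-0.1,0.28,-2,0,4],[-0.1,0.28,-4,0,4],[-0.1,0.28,-5.3,0,4],[-0.1,0.28,-5.3,0,4],[-0.1,0.28,-5.3,0,4],[-0.1,0.28,-5.3,0,4]]'; python3 -m pendant '[[0,0,-0.5,0,4],[0,0,-1,0,4],[0,0,-1.4,0,4],[0,0,-1.4,0,4]]'
```

```text
time_s: 29.17
eef_pos: [0.5267, 0.0111, 0.1615]
orientation: [[0.997, 0.08, 0.001], [0.08, -0.997, 0.0], [0.001, 0.0, -1.0]]
contact_force: [0.6, 0.6, -4.5]
finger_gap: 0.657
finger_force: 30.0
time_s: 29.5
eef_pos: [0.5254, 0.0113, 0.1457]
orientation: [[0.997, 0.081, -0.001], [0.081, -0.997, -0.0], [-0.001, -0.0, -1.0]]
contact_force: [-0.0, -0.2, -5.1]
finger_gap: 0.654
finger_force: 30.0
```

The coupler is over the adapter with no side force, so I'll push it home.

```bash
python3 -m pendant '[[0,-0.1,-1,0,4],[0,-0.1,-2,0,4],[0,-0.1,-3,0,4],[0,-0.1,-3.6,0,4],[0,-0.1,-3.9,0,4],[0,-0.1,-4.1,0,4],[0,-0.1,-4.2,0,4],[0,-0.1,-4.2,0,4],[0,-0.1,-4.2,0,4]]'; python3 - <<'E'
from h import *
t,P=cloud('top')
s=sensors.state();print(s['eef_pos'],s['contact_force'])
E
```

```text
time_s: 30.25
eef_pos: [0.5264, 0.0105, 0.105]
orientation: [[0.997, 0.081, 0.001], [0.081, -0.997, -0.0], [0.001, 0.0, -1.0]]
contact_force: [0.2, -0.0, -2.8]
finger_gap: 0.655
finger_force: 30.0
[0.52642864 0.01046463 0.10499875] [ 0.40145948  0.06138552 -3.22695418]
```

```bash
python3 -m pendant '[[0,0,-0.1,0,4],[0,0,-0.2,0,4],[0,0,-0.2,0,4]]'; python3 -m pendant '[[0,0,0,0,8.7],[0,0,0,0,8.7],[0,0,0,0,8.7],[0,0,0,0,8.7],[0,0,0,0,8.7],[0,0,2,0,8.7],[0,0,5,0,8.7],[0,0,9,0,8.7],[0,0,13,0,8.7],[0,0,13,0,8.7]]';  python3 -m pendant '[[0,0,0,0,8.7],[0,-4,0,0.1,8.7],[0,-8,0,0.22,8.7],[0,-12,0,0.34,8.7],[0,-16,0,0.46,8.7],[0,-20,0,0.58,8.7],[0,-20,0,0.7,8.7],[0,-20,0,0.82,8.7],[0,-20,0,0.94,8.7],[0,-20,0,1.06,8.7]]'; python3 - <<'E'
from h import *
a=np.radians(4.7);R=np.array([[np.cos(a),-np.sin(a)],[np.sin(a),np.cos(a)]])
for n in('top','scene'):
  pic,P=cloud(n);save(n+'9.png',pic)
  blobs(P,.148,.175,(.45,.6,-.06,.07),20)
  c=pic.astype(int);X=P*1000;q=X-np.array([526,10.,0]);xy=q[...,:2]@R
  m=(abs(xy[...,0])<120)&(abs(xy[...,1])<25)&(X[...,2]>85)&(X[...,2]<200)&(c[...,0]-c[...,2]>50)&(abs(xy[...,0])>38)
  for g in(1,-1):
    k=m&(xy[...,0]*g>0);print(n,g,k.sum(),xy[k].mean(0).round(1),np.polyfit(abs(xy[...,0][k]),X[...,2][k],1))
s=sensors.state();print(s['eef_pos'],s['time_s'],np.degrees(np.arctan2(s['orientation'][1,0],s['orientation'][0,0])))
save('sc9.png',cv2.resize(pic[100:220,270:430],(800,600),interpolation=cv2.INTER_CUBIC))
E
```

```text
time_s: 30.55
eef_pos: [0.5266, 0.0104, 0.1043]
orientation: [[0.997, 0.081, 0.001], [0.081, -0.997, -0.001], [0.001, 0.001, -1.0]]
contact_force: [-3.2, 0.1, 6.8]
finger_gap: 0.656
finger_force: 30.0
time_s: 31.38
eef_pos: [0.5304, 0.0111, 0.2405]
orientation: [[0.997, 0.081, 0.013], [0.081, -0.997, -0.002], [0.013, 0.003, -1.0]]
contact_force: [1.2, 0.6, 1.7]
finger_gap: 1.0
finger_force: 0.0
time_s: 32.22
eef_pos: [0.5251, -0.1896, 0.2306]
orientation: [[0.412, 0.911, -0.003], [0.911, -0.412, 0.002], [0.0, -0.003, -1.0]]
contact_force: [0.3, 0.5, 0.0]
finger_gap: 0.996
finger_force: 0.0
px [270. 223.] ctr 525.8 9.3 mm size 55 x 53 long-ang -88.9 z90 158.7 n 363
top 1 129 [70.9 -0.1] [  0.42179516 104.64870298]
top -1 124 [-70.9  -0.2] [  0.4805942  102.76250141]
px [336. 156.] ctr 525.2 8.8 mm size 58 x 54 long-ang -71.2 z90 157.5 n 222
scene 1 78 [70.  -2.4] [  0.42390066 104.98619745]
scene -1 96 [-71.1  -1.3] [  0.47165569 102.77656216]
[ 0.52513625 -0.18938994  0.23082211] 32.3167 65.38610833808512
```

View pics/sc9.png

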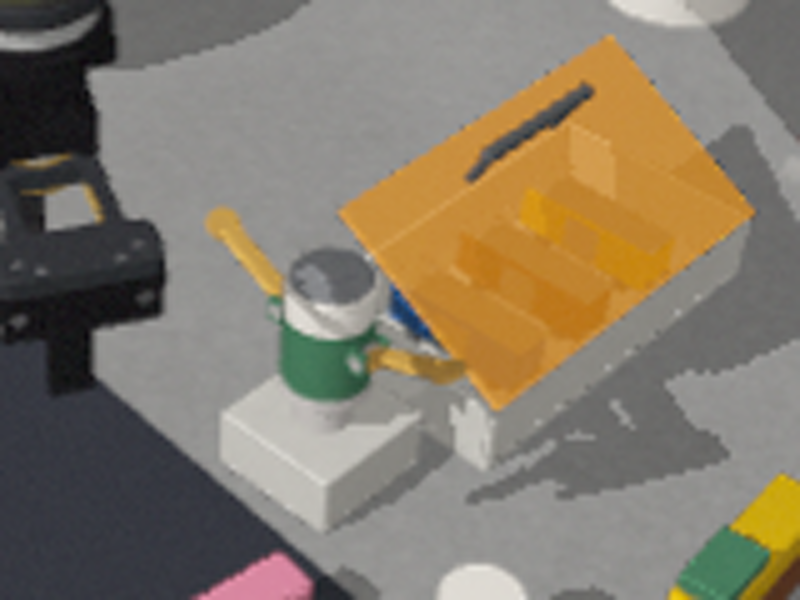

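The picture shows the coupler seated on the adapter at (330,320) with both arms raised and clear of the cover. The wagons are visible under the cover, which is partly open. Now I'll position above with the gripper turned along the arms.

```bash
python3 -m pendant '[[0,0,0,0.12,8.7],[0,0,0,0.24,8.7],[0,0,0,0.36,8.7],[0,0,0,0.48,8.7],[0,4,0,0.511,8.7],[0,8,0,0.511,8.7],[0,12,0,0.511,8.7],[0,16,0,0.511,8.7],[0,19,0,0.511,8.7],[0,19.9,0,0.511,8.7]]'; python3 -m pendant '[[0,0,0,0,8.7],[0,0,-2,0,8.7],[0,0,-4,0,8.7],[0,0,-6,0,8.7],[0,0,-6,0,8.7],[0,0,-6,0,8.7],[0,0,-6,0,8.7]]'; python3 - <<'E'
from h import *
t,P=cloud('top')
s=sensors.state();print(s['eef_pos'],s['contact_force'],np.degrees(np.arctan2(s['orientation'][1,0],s['orientation'][0,0])))
E
```

```text
time_s: 33.15
eef_pos: [0.525, 0.0163, 0.2322]
orientation: [[-0.086, 0.996, -0.0], [0.996, 0.086, 0.002], [0.002, -0.0, -1.0]]
contact_force: [-0.1, 0.5, -0.5]
finger_gap: 1.001
finger_force: 0.0
time_s: 33.73
eef_pos: [0.5265, 0.0083, 0.1732]
orientation: [[-0.078, 0.997, 0.001], [0.997, 0.078, -0.0], [-0.0, 0.001, -1.0]]
contact_force: [-0.3, 0.1, 1.1]
finger_gap: 1.002
finger_force: 0.0
[0.52686889 0.0086441  0.17370046] [ 0.69604364  0.21636119 -0.40365154] 94.5343377600718
```

```bash
python3 -m pendant '[[-0.05,0.1,-1.5,0,8.7],[-0.05,0.1,-3,0,8.7],[-0.05,0.1,-4,0,8.7],[-0.05,0.1,-4.7,0,8.7],[-0.05,0.1,-5.4,0,8.7],[-0.05,0.1,-6.1,0,8.7],[-0.05,0.1,-6.8,0,8.7],[-0.05,0.1,-7.4,0,8.7],[-0.05,0.1,-8,0,8.7],[-0.05,0.1,-8,0,8.7]]';python3 -m pendant '[[0,0,0,0,8.7],[0,0,0,0,8.7]]'; python3 - <<'E'
from h import *
pic,P=cloud('scene')
s=sensors.state();print(s['eef_pos'],s['contact_force'])
save('sc10.png',cv2.resize(pic[100:220,270:430],(800,600),interpolation=cv2.INTER_CUBIC))
E
```

```text
time_s: 34.62
eef_pos: [0.5271, 0.0104, 0.0935]
orientation: [[-0.081, 0.997, 0.003], [0.997, 0.081, -0.0], [-0.0, 0.003, -1.0]]
contact_force: [2.0, -1.1, 1.4]
finger_gap: 1.0
finger_force: 1.0
time_s: 34.78
eef_pos: [0.5269, 0.0104, 0.0935]
orientation: [[-0.081, 0.997, 0.003], [0.997, 0.081, 0.0], [-0.0, 0.003, -1.0]]
contact_force: [2.2, -0.1, 2.3]
finger_gap: 0.999
finger_force: 1.3
[0.52672301 0.01036142 0.09342101] [2.67642133 0.04962194 1.30423914]
```

View pics/sc10.png

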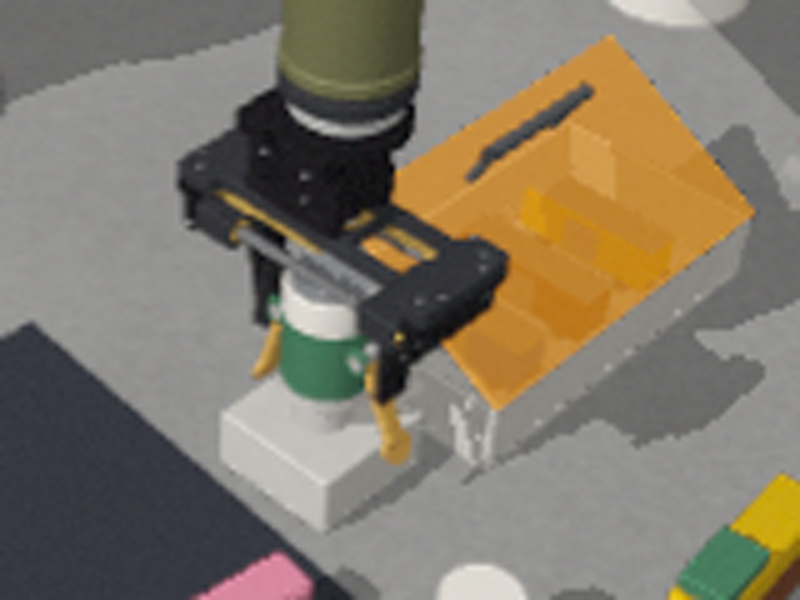

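Both arms are swung well down together, at (268,350) and (390,415). I'll squeeze them the rest of the way, then open and lift.

```bash
python3 -m pendant '[[0,0,0,0,8.3],[0,0,0,0,7.9],[0,0,0,0,7.5],[0,0,0,0,7],[0,0,0,0,6.6],[0,0,0,0,6.6],[0,0,0,0,6.6],[0,0,0,0,6.6],[0,0,0,0,6.6],[0,0,0,0,6.6]]'
```

```text
time_s: 35.67
eef_pos: [0.5242, 0.0104, 0.0916]
orientation: [[-0.081, 0.997, -0.003], [0.997, 0.081, 0.0], [0.0, -0.003, -1.0]]
contact_force: [-0.4, -0.8, -10.6]
finger_gap: 0.813
finger_force: 30.0
```

```bash
python3 -m pendant '[[0,0,0,0,8.7],[0,0,0,0,8.7],[0,0,0,0,8.7],[0,0,0,0,8.7],[0,0,3,0,8.7],[0,0,6,0,8.7],[0,0,10,0,8.7],[0,0,14,0,8.7],[0,-4,14,0,8.7],[0,-8,14,0,8.7]]'; python3 -m pendant '[[0,-4,0,0,8.7],[0,-8,0,0,8.7],[0,-12,0,0,8.7],[0,-12,0,0,8.7],[0,-12,0,0,8.7]]'; python3 - <<'E'
from h import *
a=np.radians(4.7);R=np.array([[np.cos(a),-np.sin(a)],[np.sin(a),np.cos(a)]])
for n in('top','scene'):
  pic,P=cloud(n);blobs(P,.148,.175,(.45,.6,-.06,.07),20)
  c=pic.astype(int);X=P*1000
  q=X-np.array([525.8,9.6,0]);xy=q[...,:2]@R
  m=(abs(xy[...,0])<100)&(abs(xy[...,1])<40)&(X[...,2]>50)&(X[...,2]<125)&(c[...,0]-c[...,2]>50)
  for g in(1,-1):
    k=m&(xy[...,0]*g>0); print('arm',g,k.sum(), np.percentile(xy[...,0][k]*g,[5,50,95]).round(1) if k.any() else '', np.polyfit(X[...,2][k],xy[...,0][k]*g,1) if k.sum()>5 else '', X[...,2][k].min() if k.any() else '')
  q=X[...,:2]-np.array([508,218.3]);xy=q@R;z=X[...,2]
  m=(xy[...,0]>-75)&(xy[...,0]<78)&(abs(xy[...,1])<135)&(z>60)&(z<150)&(c[...,0]-c[...,2]>50)
  print('cover',np.degrees(np.arctan(-np.polyfit(xy[...,0][m],z[m],1)[0])))
s=sensors.state();print(s['eef_pos'],s['time_s'])
save('sc11.png',cv2.resize(pic[80:230,270:470],(800,600),interpolation=cv2.INTER_CUBIC))
E
```

```text
time_s: 36.5
eef_pos: [0.5283, -0.0675, 0.2371]
orientation: [[-0.088, 0.996, 0.009], [0.996, 0.088, -0.003], [-0.003, 0.008, -1.0]]
contact_force: [1.4, -1.8, 0.3]
finger_gap: 1.002
finger_force: 0.0
time_s: 36.92
eef_pos: [0.5253, -0.193, 0.2328]
orientation: [[-0.075, 0.997, 0.001], [0.997, 0.075, 0.0], [-0.0, 0.001, -1.0]]
contact_force: [1.0, 0.4, -0.4]
finger_gap: 0.999
finger_force: 0.0
px [269. 223.] ctr 525.7 9.1 mm size 55 x 53 long-ang 89.2 z90 158.8 n 358
arm 1 0   
arm -1 2 [33.6 35.6 37.5]  58.30365175609769
cover 29.04995042155699
px [336. 156.] ctr 525.7 9.3 mm size 56 x 55 long-ang -70.7 z90 157.3 n 222
arm 1 58 [29.7 33.1 34.8] [1.61308702e-02 3.14487435e+01] 50.83079948688023
arm -1 13 [18.7 34.4 37.1] [-1.62062353e-02  3.36258754e+01] 52.4164019752689
cover 28.961470266883325
[ 0.52601778 -0.18858176  0.2330888 ] 37.0167
```

View pics/sc11.png

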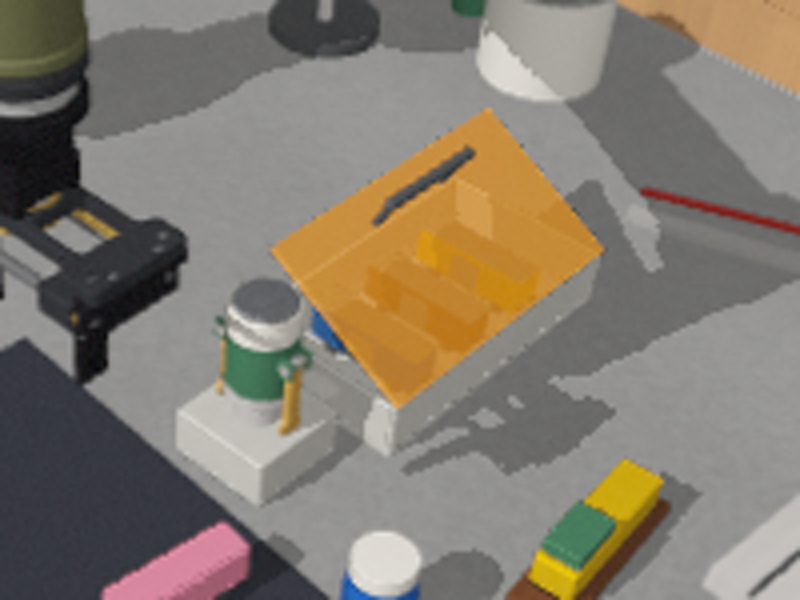

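The picture shows both arms hanging straight down at (220,365) and (290,400), vertical within 1° by the fit. The cover is at 29°, the three wagons are upright in the box, the bystanders in view (jar, locomotive) look untouched, and the robot is clear. I'll hand in.

```bash
python3 -c "
from plant import ticket
print(ticket.sign_off())"
```

```text
the job is handed in; nothing more can be done
None
```

The job is handed in at about 37 s: the three wagons present (yellow, brown and blue; red was absent) stand upright in the box, the cover is about 29° short of closed, and the coupler is fully home with both cam arms swung down together and locked.

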